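Tip a culture flask to 25 degrees, level it and hang the saddle weight

ROBOT

A 6-joint arm with a two-finger parallel gripper is mounted at the origin on the work surface. World frame = base frame: x ahead of the robot, y to its left, z up, the work surface at z = 0. Lengths are in mm, angles in rad, forces in N, time in s.
With the tool pointing down it reaches from about 350 to 975 mm from the base axis. Payload 4.9 kg.
Tool frame: the origin (TCP) lies between the finger pads; the fingertips stand nose_length ahead of it and the grasp point (between the pads) lies 2 mm behind it (nose_length is the distance from the TCP to the fingertips, in mm); z points along the fingers, y is the line along which they close (so a half turn about z gives the same grasp; the last joint's range is limited). The gripper opens to 85 mm and grips with 20 to 120 N. Pads are 22 mm wide; open, the fingers measure 114 mm over their backs; the gripper's body (76 mm by 85 mm) begins 54 mm behind the grasp point. The pads swing forward as they close: fully open they stand 13 mm farther back than shut.
Start: joints at [1.22, 0.053, 1.613, -0, 1.476, -0.119], TCP at [143.572, 608.267, 248.304] pointing down, gripper open.
Joint ranges: [-3.01, 3.01], [-1.01, 2.22], [0.06, 2.58], [-1.02, 4.17], [0.09, 2.62], [-3.14, 3.14]. Speed limits (rad/s): [2.57, 2.57, 3.14, 3.14, 3.14, 3.14].

INTERFACE

Orientations are given as a unit quaternion [x, y, z, w].
In Python, from station import state, get_image, calibration, hand_in, nose_length gives the robot as it stands. The module is installed in compiled form; this text tells all that it offers.
- The arm moves only by the tool apply_moves, never from a script. Its argument "moves" is a list of rows, each a list of 3 entries, a list of its own where there are three numbers: the shift along the tool's x, y, z in mm, then the turn about the tool's z in units of 10 degrees (1.0 is 10 degrees), then the opening, from 0 (shut) to 1 (fully open). A call has 1 to 5 rows; each row is the pose to reach, as a shift and turn from the pose commanded when the call began, along the tool's axes at that moment; what a row does not reach only later rows make up. A row lasts 1/8 s, in which the tool goes at most 62.5 mm and 10.7 degrees, less where a joint would pass 70% of its speed; a pose out of reach is approached as far as the arm can. A call with a gripper value outside its range is refused whole. The fingers move at their own pace and stop on an object; "newtons" is the grip in N (left out, the last holds). Time passes only in rows, so rows that repeat a pose let the fingers close. It gives the time, the measured TCP pose, the force, the opening and the grip force at its end, in the units of the state.
- state(): the state, without advancing time (a new reading comes with each control period).
- get_image(name): name is "scene" or "top"; returns the picture (400x640x3 uint8, red, green, blue); there is no depth.
- calibration(name): a dict with "vfov" (degrees; the focal length in pixels is half the picture's height over the tangent of half this angle, whatever the lens; pixels are square), "cx", "cy" (the principal point, pixels), "rvec" (rotation vector, rad) and "tvec" (3), from world to camera coordinates, as OpenCV has them. Camera axes: x right, y down, z forward; pixel columns grow to the right and rows downward; lengths in mm; the calibration is good to about 2 mm. A picture is of the moment at which its call begins. calibration takes no time and is no camera call.
- hand_in(): hands the job in; it is judged then, once.
The state is a dict: "time_s": time; "joints": joint angles; "joint_velocities": joint speeds; "joint_torque": joint torques, N m; "position": TCP position; "tool_rot": TCP orientation; "contact_force": force on the tool from outside, world axes, zero at the start; "wrist_torque": the same for the moment, N m; "opening": opening from 0.0 (shut) to 1.0 (fully open); "grip_force": force on a finger pad.
Only numpy, scipy, OpenCV 4.12 (cv2) and the standard library are available. Lean on these libraries where they do the work, as an engineer would, in place of code of your own. Each camera call takes 0.05 s, during which the arm holds its last target. There are 200 camera calls.

TASK

Press the tab of the flask cradle down until the flask is tipped to 25 degrees, cap end down (never beyond 35), keep it there for two seconds, then bring the cradle back fully level by pressing down its other end. Then pick up the U-shaped saddle weight by its fin and hang it astride the cradle's end bar so that the cradle stays level. The flask stays lying in its cradle; leave everything else where it stands.

Things in the scene. Friction and masses are not known exactly. Their poses are not given: they have to be found in the camera images.
- cradle (a joint): tilt of the flask cradle in rad: 0 = level (a hard stop), growing to 0.8 as its cap end (the end with the flat press tab) goes down; 25 degrees = 0.436. The hinge is stiff with friction (0.35 N m: about 3 N at the tab or bar moves it), so it stays where it is left. It starts level.
- cradle_hinge (a point): hinge axis of the steel flask cradle, at its middle, 110 mm above the table; axes turn with the cradle: x along the hinge (across the cradle), y along the cradle to its cap end, z up out of the tray. It tips like a seesaw on a white stand (foot 160 x 150 mm, uprights at x = +-60 mm, an angle scale on the far one).
- cradle_floor (a point): centre of the cradle tray's inner floor, 8 mm above the hinge axis; axes as the cradle's. The tray is 95 mm wide (x) and 161 mm long (y), walls 14 to 16 mm high above the floor.
- cradle_pad (a point): top face of the flat press tab (60 mm wide, 62 mm long, 6 mm thick) that sticks out beyond the flask's cap end; this point is at y = +118 mm, z = +8 mm from the hinge, 37 mm beyond the tray's end wall; tab outer edge at y = 142 mm. It is clear underneath.
- cradle_bar (a point): middle of the round horizontal bar (12 mm diameter, along x) carried by two side arms beyond the other end of the tray, at y = -150 mm, z = +8 mm from the hinge. Free length between the arms 84 mm (a saddle has 12 mm of room either way); 64 mm of clear gap between the bar and the tray's end wall, open below.
- flask: clear flat culture flask with white cap lying loose in the cradle, 84 wide (x) x 150 long (y) x 37 high, 0.12 kg; origin at the centre of its underside, cap towards +y, z up.
- saddle: steel saddle weight, about 0.5 kg, an upside-down U standing on its two legs. Origin: centre of its underside; x along its 60 mm width, y across the U. Legs 60 mm high, 6 mm thick, slot between them 28 mm (y), bridge from 60 to 68 mm up; on top a grey grip fin 40 mm (x) x 12 mm (y), from 68 to 108 mm up: pinch it across y.
- saddle_in (a point): underside of the saddle's bridge, centre of the slot, 60 mm above the saddle's origin. When hung, the saddle's x lies along the bar (either way round) and this point is 6 mm above the bar's middle.
- tipbox: grey pipette-tip box with clear lid, 100 x 70 x 50 high mm, a bystander; origin at the centre of its underside
- bottle: glass bottle, 70 diameter, 150 high mm, a bystander; origin at the centre of its underside
- dishes: stack of three petri dishes, 90 diameter, 42 high mm, a bystander; origin at the centre of its underside
- timer: flat white timer, 50 x 70 x 22 high mm, a bystander; origin at the centre of its underside
- rack: blue tube rack, 80 x 180 x 50 high, with capped tubes to 94 high mm, a bystander; origin at the centre of its underside
- beaker: white plastic beaker, 80 diameter, 90 high mm, a bystander; origin at the centre of its underside
Not all that is in view belongs to the job. What is shaped like the flask but turquoise is not meant.

How it is judged:
By the outcome, as a careful person would: the job done as asked, in the order asked, and still so for the second after the job is handed in, with the robot touching nothing.
It also fails if it takes over 64 s, if anything falls off the work surface, if the arm or the gripper's body presses on something with over 40 N, if the wrist force passes 120 N, or if a joint passes its speed limit or range.

## Working session

There is one attempt and no reset: what is moved stays moved. The work goes in short steps, Python scripts to look and compute and a tool call to move; the robot and the scene stay as the last step left them, time stands still between calls to the robot, and variables do not carry over. Pictures are saved under pics/ and viewed, at most 10 in all, crops included, and the job is handed in when it is done.

Besides the shell and the picture viewer there is one more tool, called as a command line: name --argument value ..., lists and objects as JSON in quotes. apply_moves: Moves the arm, as the interface text tells. Its arguments: {"type":"object","properties":{"moves":{"type":"array","items":{"type":"array"}},"newtons":{"type":"number"}},"required":["moves"]}

```bash
mkdir -p pics
python3 - <<'E'
from station import *
import cv2
for n in("scene","top"):
    cv2.imwrite(f"pics/{n}0.png",get_image(n)[:,:,::-1]); print(n,calibration(n))
print(state()); print(nose_length() if callable(nose_length) else nose_length)
E
```

```text
scene {'vfov': 46.53171393420331, 'cx': 317.0721046230036, 'cy': 201.08956325072157, 'rvec': array([ 2.12469311,  1.30396599, -0.45754008]), 'tvec': array([-191.26040134, -272.72167212, 1836.34651315])}
top {'vfov': 52.66854792042693, 'cx': 315.9488066348894, 'cy': 193.22473621304428, 'rvec': array([ 2.13863086, -2.08487725,  0.18435502]), 'tvec': array([ -32.25869973,  490.66306295, 1332.76466547])}
{'time_s': 0.1, 'joints': array([ 1.21999393e+00,  5.33155447e-02,  1.61415549e+00, -9.59588889e-06,
        1.47602848e+00, -1.18968092e-01]), 'joint_velocities': array([ 0.00061331,  0.0001788 , -0.00431952, -0.00024736, -0.00154124,
        0.00023629]), 'joint_torque': array([ 4.01363313e-04, -3.94902635e+01, -3.71365786e+01, -1.64120775e-04,
        3.83019578e-03,  1.45794075e-05]), 'position': array([143.39802298, 607.77333429, 247.17134116]), 'tool_rot': array([ 1.15657225e-01,  9.93288728e-01, -9.28365903e-04, -2.17249336e-04]), 'contact_force': array([ 0.96017971, -0.02685933, -0.17742918]), 'wrist_torque': array([-0.03542633,  0.00316856, -0.01391653]), 'grip_force': 0.0, 'opening': 1.0024439762786905}
17.0
```

View pics/scene0.png

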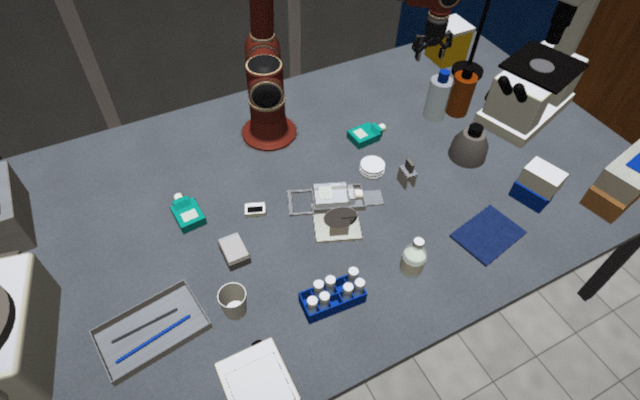

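View pics/top0.png

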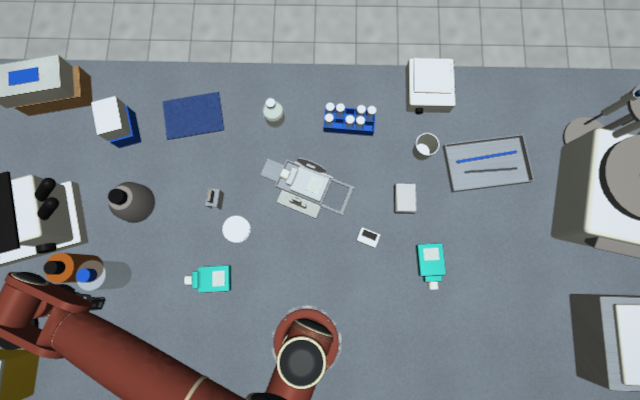

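The scene view shows the steel cradle with the clear flask at about (337,196), tab at (373,198) and bar at (297,202). The saddle is at (408,171). In the top view the cradle is at (308,182), tab at (271,170), bar at (345,197), and the saddle at (214,198). There are three flask-shaped things in the top view: turquoise at (212,278), turquoise at (431,260), and the clear one in the cradle at (308,182). The clear one is meant. I'll confirm that in an enlarged crop.

Run:
```python
import cv2,numpy as np
a=cv2.imread("pics/top0.png")[145:245,190:370]; b=cv2.imread("pics/scene0.png")[150:250,280:430]
cv2.imwrite("pics/c1.png",cv2.resize(a,None,fx=4.4,fy=4.4,interpolation=cv2.INTER_CUBIC))
cv2.imwrite("pics/c2.png",cv2.resize(b,None,fx=5,fy=5,interpolation=cv2.INTER_CUBIC))
```

```text
(no output)
```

View pics/c1.png

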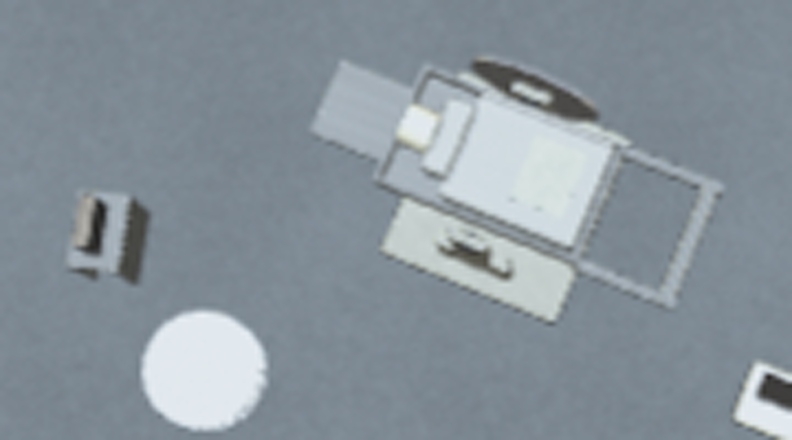

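View pics/c2.png

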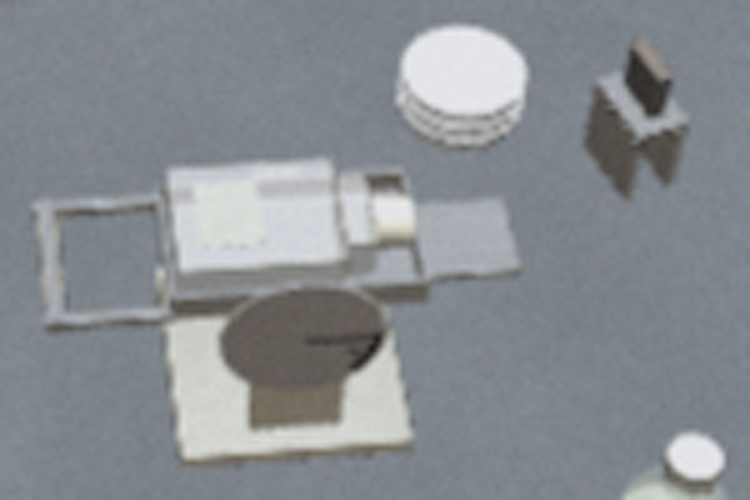

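Both crops confirm that the clear flask with the white cap lies in the cradle on the white stand. In the crop of the top view, the tab corners are at (345,60) and (310,130), the bar corners at (722,185) and (675,305), and the saddle fin at about (87,222).

```bash
cat > h.py <<'E'
import numpy as np,cv2
from scipy.optimize import least_squares
from station import *
def proj(n,P):
    c=calibration(n); f=200/np.tan(np.radians(c["vfov"]/2))
    K=np.array([[f,0,c["cx"]],[0,f,c["cy"]],[0,0,1]])
    return cv2.projectPoints(np.array(P,float),c["rvec"],c["tvec"],K,None)[0][:,0]
def pt(x,y,yaw,p):
    c,s=np.cos(yaw),np.sin(yaw); return [x+c*p[0]-s*p[1],y+s*p[0]+c*p[1],p[2]]
def fit(obs,x0):
    def r(q):
        out=[]
        for n,u,p in obs: out+=list(proj(n,[pt(*q[:3],p(q) if callable(p) else p)])[0]-u)
        return np.array(out)
    s=least_squares(r,x0,loss="soft_l1",x_scale=[10,10,.1,5][:len(x0)]); return s.x,r(s.x).reshape(-1,2)
T=lambda u,v:np.array([190+(u+.5)/4.4-.5,145+(v+.5)/4.4-.5]); S=lambda u,v:np.array([280+(u+.5)/5-.5,150+(v+.5)/5-.5])
E
python3 - <<'E'
from h import *
b=lambda s:(lambda q:[s*q[3],-156,118])
o=[("top",T(345,60),[30,142,118]),("top",T(310,130),[-30,142,118]),("top",T(722,185),b(1)),("top",T(675,305),b(-1)),
("scene",S(522,272),[30,142,118]),("scene",S(500,198),[-30,142,118]),("scene",S(47,327),b(1)),("scene",S(35,205),b(-1))]
q,r=fit(o,[500,0,0,48]); print(q); print(r.round(1))
for y in (118,132,-150): print(y,np.round(pt(*q[:3],[0,y,118]),1))
o=[("top",T(80,193),[20,6,108]),("top",T(100,196),[20,-6,108]),("top",T(92,252),[-20,-6,108]),("top",T(74,248),[-20,6,108]),
("top",T(132,198),[30,-20,68]),("top",T(124,280),[-30,-20,68]),
("scene",S(632,44),[-20,-6,108]),("scene",S(642,38),[-20,6,108]),("scene",S(673,79),[20,6,108]),("scene",S(665,85),[20,-6,108]),
("scene",S(600,84),[-30,-20,68]),("scene",S(638,138),[30,-20,68]),("scene",S(688,122),[30,20,68])]
q,r=fit(o,[500,200,0]); print(q); print(r.round(1))
E
```

```text
[ 5.13234526e+02  1.94692222e+01 -3.69903420e-01  4.86738244e+01]
[[-0.3 -0.4]
 [ 0.2  0. ]
 [ 0.2 -0. ]
 [-0.4  0.2]
 [-0.4 -0.5]
 [ 0.3  0. ]
 [-0.3  0. ]
 [ 0.   0.6]]
118 [555.9 129.5 118. ]
132 [561.  142.5 118. ]
-150 [ 459.  -120.4  118. ]
[ 4.66470413e+02  3.28320778e+02 -6.53924739e-02]
[[ 0.4  0. ]
 [-0.5 -0.3]
 [-0.4 -1.1]
 [ 0.1 -0.5]
 [-0.1 -0.9]
 [-0.7 -2.1]
 [-0.9 -0.3]
 [ 0.1 -0.1]
 [-0.  -0.6]
 [-1.5 -0.9]
 [-1.3 -0.9]
 [-0.1 -0.2]
 [-0.1 -0.3]]
```

apply_moves --moves '[[[-50,-35,0],0.79,0],[[-100,-70,0],0.79,0],[[-150,-105,0],0.79,0],[[-200,-140,0],0.79,0],[[-250,-175,0],0.79,0]]' --newtons 60

```text
time_s: 0.72
position: [347.5, 378.8, 247.9]
tool_rot: [0.184, 0.983, -0.0, -0.0]
contact_force: [0.9, -0.4, 0.0]
opening: 0.001
grip_force: 0.0
```

```bash
cat >> h.py <<'E'
from scipy.spatial.transform import Rotation as R
H=(513.2,19.5,-0.370)
def go(t,yaw=H[2]):
    s=state(); M=R.from_quat(s["tool_rot"]).as_matrix()
    y=M[:,1]; a=np.degrees(np.arctan2(y[1],y[0])-(yaw+np.pi/2)); a=(a+90)%180-90
    print("t",round(s["time_s"],2),"pos",s["position"].round(1),"F",s["contact_force"].round(1),"op",round(s["opening"],2),"grip",round(s["grip_force"],1))
    print("shift",(M.T@(np.array(t)-s["position"])).round(1),"turn",round(a/10,2))
def cr(Y,z,X=0): return pt(*H,[X,Y,z])
E
python3 -c "
from h import *;go(cr(125,165));print(nose_length)"
```

```text
t 0.72 pos [347.5 378.8 247.9] F [ 0.9 -0.4  0. ] op 0.0 grip 0.0
shift [-284.4 -150.2   82.9] turn 0.0
17.0
```

apply_moves --moves '[[[-55,-30,0],0,0],[[-110,-60,0],0,0],[[-165,-90,0],0,0],[[-220,-120,30],0,0],[[-270,-145,50],0,0]]'

```text
time_s: 1.35
position: [544.1, 149.0, 198.8]
tool_rot: [0.184, 0.983, 0.0, -0.0]
contact_force: [-0.4, 0.7, 0.3]
opening: 0.001
grip_force: 0.0
```

apply_moves --moves '[[[-14,-5,33],0,0],[[-14,-5,33],0,0]]'

```text
time_s: 1.6
position: [552.8, 139.6, 162.8]
tool_rot: [0.185, 0.983, -0.001, -0.004]
contact_force: [0.3, -0.8, -0.3]
opening: -0.001
grip_force: 0.0
```

```bash
python3 -c "
from h import *;go(cr(125,135))"
```

```text
t 1.6 pos [552.8 139.6 162.8] F [ 0.3 -0.8 -0.3] op -0.0 grip 0.0
shift [-6.7 -1.2 27.7] turn -0.01
```

apply_moves --moves '[[[-6,-1,15],0,0],[[-6,-1,24],0,0],[[-6,-1,32],0,0],[[-6,-1,40],0,0],[[-6,-1,47],0,0]]'

```text
time_s: 2.22
position: [559.9, 138.5, 120.0]
tool_rot: [0.184, 0.983, 0.0, 0.0]
contact_force: [-2.5, 2.3, 3.2]
opening: -0.0
grip_force: 1.7
```

apply_moves --moves '[[[0,0,6],0,0],[[0,0,12],0,0],[[0,0,18],0,0],[[0,0,20],0,0]]'

```text
time_s: 2.72
position: [560.2, 137.4, 99.4]
tool_rot: [0.184, 0.983, -0.0, 0.0]
contact_force: [-0.7, -0.9, 3.0]
opening: -0.001
grip_force: 1.4
```

Run:
```python
from h import *
go(cr(125,82))
a=get_image("scene")[:,:,::-1]; b=get_image("top")[:,:,::-1]
cv2.imwrite("pics/s1.png",a);cv2.imwrite("pics/t1.png",b)
f=lambda i:cv2.resize(i,None,fx=5,fy=5,interpolation=cv2.INTER_CUBIC)
cv2.imwrite("pics/c3.png",f(a[145:245,275:425]))
```

```text
t 2.73 pos [560.2 137.4  99.4] F [-0.7 -0.9  3. ] op -0.0 grip 1.4
shift [ 1.2 -1.9 17.4] turn 0.0
```

View pics/c3.png

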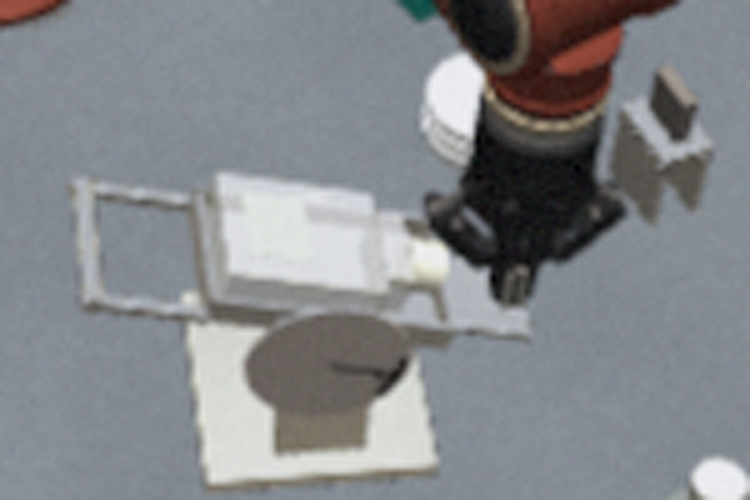

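The cradle is tipping, with the fingertips on the tab near (515,295). The bar end has risen, with corners at (75,182) and (88,305), and the tab corner is at (532,338). Next I fit the tilt.

```bash
cat >> h.py <<'E'
C=lambda u,v:np.array([275+(u+.5)/5-.5,145+(v+.5)/5-.5])
def tilt(obs):
    def w(t,p):
        c,s=np.cos(t),np.sin(t); return pt(*H,[p[0],p[1]*c+p[2]*s,110-p[1]*s+p[2]*c])
    each=[least_squares(lambda t:proj("scene",[w(t[0],p)])[0]-u,[.2]) for u,p in obs]
    print("tilt deg",[(round(np.degrees(e.x[0]),1),e.fun.round(1)) for e in each])
E
python3 -c "
from h import *
tilt([(C(75,182),[-48.7,-156,8]),(C(88,305),[48.7,-156,8]),(C(532,338),[30,142,8])])
for Y in (108,112,116,125):
  t=least_squares(lambda t:-Y*np.tan(t)+8/np.cos(t)-(99.4-17-110),[.3]).x[0];print(Y,np.degrees(t), 127-Y*np.tan(.45)+8/np.cos(.45))
"
```

```text
tilt deg [(np.float64(17.7), array([-0.3, -0.1])), (np.float64(17.2), array([-0.8, -0.4])), (np.float64(17.1), array([-0.3, -0.1]))]
108 18.450954856177294 83.71452816919935
112 17.820362765589405 81.78230790673304
116 17.23060466209909 79.85008764426672
125 16.034151254317074 75.50259205371752
```

apply_moves --moves '[[[0,0,6],0,0],[[0,0,11],0,0],[[0,0,16],0,0],[[0,0,19],0,0],[[0,0,19],0,0]]'

```text
time_s: 3.45
position: [559.6, 138.0, 80.1]
tool_rot: [0.184, 0.983, 0.0, -0.0]
contact_force: [0.9, 0.6, 0.4]
opening: -0.002
grip_force: 0.1
```

Run:
```python
from h import *
go(cr(125,82))
a=get_image("scene")[:,:,::-1]
f=lambda i:cv2.resize(i,None,fx=5,fy=5,interpolation=cv2.INTER_CUBIC)
cv2.imwrite("pics/c4.png",f(a[145:245,275:425]))
```

```text
t 3.45 pos [559.6 138.   80.1] F [0.9 0.6 0.4] op -0.0 grip 0.1
shift [ 0.4 -2.3 -1.9] turn 0.0
```

View pics/c4.png

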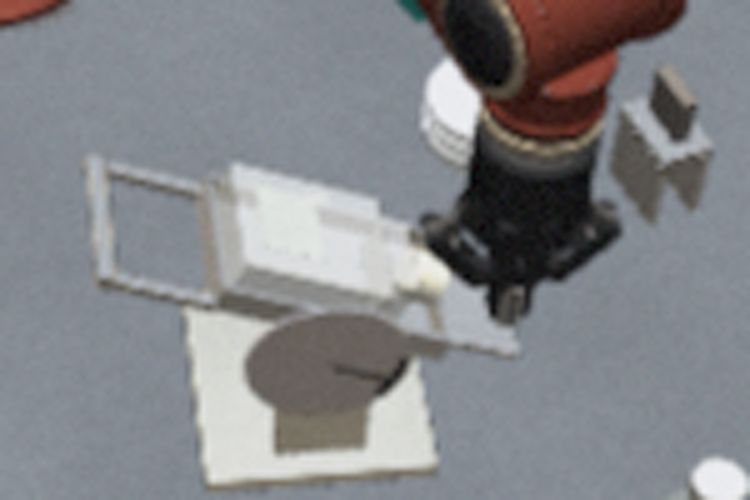

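```bash
python3 -c "
from h import *
tilt([(C(86,157),[-48.7,-156,8]),(C(100,281),[48.7,-156,8]),(C(521,352),[30,142,8])])"
```

```text
tilt deg [(np.float64(25.8), array([0.3, 0.2])), (np.float64(25.3), array([-0.3, -0.2])), (np.float64(23.3), array([0., 0.]))]
```

The tilt is about 25 degrees. The bar end is at (86,157) to (100,281), and the flask is still lying in the tray. I'll press a hair further and hold.

apply_moves --moves '[[[0,0,1],0,0],[[0,0,1],0,0],[[0,0,1],0,0],[[0,0,1],0,0],[[0,0,1],0,0]]'

```text
time_s: 4.12
position: [559.8, 137.9, 79.7]
tool_rot: [0.184, 0.983, 0.0, -0.0]
contact_force: [-0.9, 1.2, 1.8]
opening: 0.001
grip_force: 0.6
```

apply_moves --moves '[[[0,0,0],0,0],[[0,0,0],0,0],[[0,0,0],0,0],[[0,0,0],0,0],[[0,0,0],0,0]]'

```text
time_s: 4.75
position: [559.9, 137.8, 79.7]
tool_rot: [0.184, 0.983, 0.0, 0.0]
contact_force: [-0.6, 0.1, 0.7]
opening: 0.001
grip_force: 0.3
```

apply_moves --moves '[[[0,0,0],0,0],[[0,0,0],0,0],[[0,0,0],0,0],[[0,0,0],0,0],[[0,0,0],0,0]]'

```text
time_s: 5.38
position: [559.9, 137.8, 79.8]
tool_rot: [0.184, 0.983, -0.0, 0.0]
contact_force: [0.1, 0.8, 0.8]
opening: 0.001
grip_force: 0.2
```

apply_moves --moves '[[[0,0,0],0,0],[[0,0,0],0,0],[[0,0,0],0,0],[[0,0,0],0,0],[[0,0,0],0,0]]'

```text
time_s: 6.0
position: [559.9, 137.9, 79.8]
tool_rot: [0.184, 0.983, -0.0, -0.0]
contact_force: [-0.2, 0.1, -0.3]
opening: 0.004
grip_force: 0.2
```

apply_moves --moves '[[[0,0,-30],0,0],[[0,0,-80],0,0],[[0,0,-130],0,0],[[0,0,-180],0,0]]'

```text
time_s: 6.5
position: [559.6, 137.7, 261.3]
tool_rot: [0.184, 0.983, -0.0, 0.0]
contact_force: [-0.0, 0.8, 0.1]
opening: 0.002
grip_force: 0.0
```

```bash
python3 -c "
from h import *;go(cr(-134,260));go(cr(-136,204));go(cr(-150,141))"
```

```text
t 6.5 pos [559.6 137.7 261.3] F [-0.   0.8  0.1] op 0.0 grip 0.0
shift [   0.6 -261.     1.3] turn 0.0
t 6.5 pos [559.6 137.7 261.3] F [-0.   0.8  0.1] op 0.0 grip 0.0
shift [   0.6 -263.    57.3] turn 0.0
t 6.5 pos [559.6 137.7 261.3] F [-0.   0.8  0.1] op 0.0 grip 0.0
shift [   0.6 -277.   120.3] turn 0.0
```

apply_moves --moves '[[[0,-55,0],0,0],[[0,-110,0],0,0],[[0,-165,0],0,0],[[0,-220,0],0,0],[[0,-265,0],0,0]]'

```text
time_s: 7.12
position: [463.1, -110.9, 259.8]
tool_rot: [0.184, 0.983, -0.0, 0.0]
contact_force: [-0.4, -0.7, 1.1]
opening: -0.003
grip_force: 0.0
```

apply_moves --moves '[[[0,0,25],0,0],[[0,0,48],0,0],[[0,-1,57],0,0],[[0,-2,65],0,0],[[0,-3,73],0,0]]'

```text
time_s: 7.75
position: [464.0, -112.9, 188.1]
tool_rot: [0.184, 0.983, -0.001, 0.002]
contact_force: [-1.8, -3.7, 4.8]
opening: 0.001
grip_force: 2.2
```

apply_moves --moves '[[[0,-2,8],0,0],[[0,-3,16],0,0],[[0,-5,24],0,0],[[0,-7,32],0,0],[[0,-8,38],0,0]]'

```text
time_s: 8.38
position: [460.2, -119.2, 148.0]
tool_rot: [0.184, 0.983, 0.001, 0.0]
contact_force: [1.5, -1.1, 2.2]
opening: -0.001
grip_force: 1.2
```

```bash
python3 -c "
from h import *;go(cr(-150,141))"
```

```text
t 8.38 pos [ 460.2 -119.2  148. ] F [ 1.5 -1.1  2.2] op -0.0 grip 1.2
shift [ 0.7 -1.5  7. ] turn 0.0
```

apply_moves --moves '[[[0,-1,4],0,0],[[0,-1,6],0,0],[[0,-1,7.5],0,0],[[0,-1,8.5],0,0],[[0,-1,8.5],0,0]]'

```text
time_s: 9.0
position: [459.5, -120.1, 140.8]
tool_rot: [0.184, 0.983, 0.0, -0.001]
contact_force: [-1.6, 2.1, 6.4]
opening: 0.003
grip_force: 3.0
```

Force is rising above the roughly 3 N of friction, so the stop is being reached. I'll press a little more to be sure.

apply_moves --moves '[[[0,0,1],0,0],[[0,0,2],0,0],[[0,0,3],0,0],[[0,0,3],0,0]]'

```text
time_s: 9.5
position: [459.7, -120.2, 140.5]
tool_rot: [0.184, 0.983, 0.0, -0.001]
contact_force: [-10.3, 5.0, 19.7]
opening: 0.002
grip_force: 9.9
```

apply_moves --moves '[[[0,0,-30],0,0],[[0,0,-80],0,0],[[0,0,-125],0,0],[[0,0,-125],0,0]]'

```text
time_s: 10.0
position: [461.4, -121.2, 266.7]
tool_rot: [0.184, 0.983, -0.001, 0.004]
contact_force: [0.1, 0.6, 0.0]
opening: 0.001
grip_force: 0.0
```

Run:
```python
from h import *
go([466.5,328.3,200],-.065)
a=get_image("scene")[:,:,::-1]
f=lambda i:cv2.resize(i,None,fx=5,fy=5,interpolation=cv2.INTER_CUBIC)
cv2.imwrite("pics/c5.png",f(a[145:245,275:425]))
```

```text
t 10.0 pos [ 461.4 -121.2  266.7] F [0.1 0.6 0. ] op 0.0 grip 0.0
shift [158.1 421.   65.2] turn -1.75
```

View pics/c5.png

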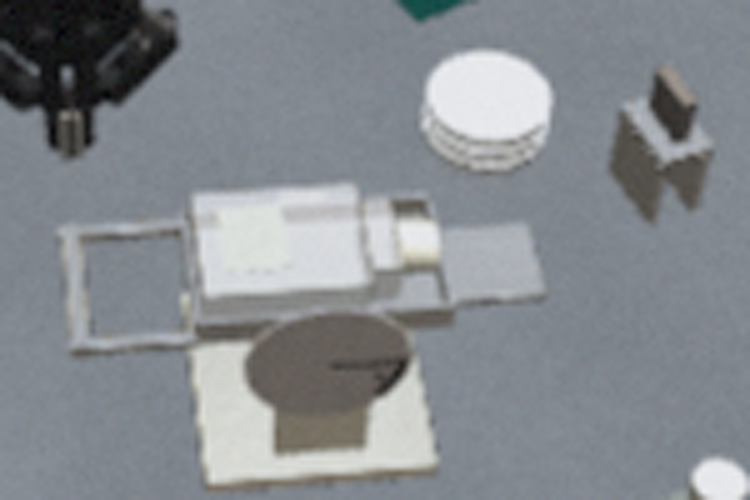

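The cradle is level again: the bar is at (60,230) and the tab at (545,295), matching the first picture, and the flask is in the tray. Next I go to the saddle at (668,120).

apply_moves --moves '[[[20,54,0],0,1],[[40,108,0],0,1],[[60,160,0],0,1],[[80,212,0],0,1],[[95,255,0],0,1]]'

```text
time_s: 10.68
position: [461.8, 153.4, 259.6]
tool_rot: [0.183, 0.983, -0.001, -0.002]
contact_force: [0.5, -0.4, -0.3]
opening: 1.001
grip_force: 0.0
```

apply_moves --moves '[[[20,54,0],-0.8,1],[[40,108,20],-1.75,1],[[60,155,45],-1.75,1],[[63,166,65],-1.75,1],[[63,166,65],-1.75,1]]'

```text
time_s: 11.3
position: [462.6, 328.2, 193.0]
tool_rot: [0.032, 0.999, -0.002, -0.003]
contact_force: [0.6, 0.7, 0.1]
opening: 1.001
grip_force: 0.0
```

Run:
```python
from h import *
go([466.5,328.3,90],-.065)
```

```text
t 11.3 pos [462.6 328.2 193. ] F [0.6 0.7 0.1] op 1.0 grip 0.0
shift [ -4.6   0.8 103. ] turn 0.01
```

apply_moves --moves '[[[-4,1,35],0,1],[[-4,1,65],0,1],[[-4,1,90],0,1],[[-4,1,103],0,1],[[-4,1,103],0,0.5]]'

```text
time_s: 11.92
position: [468.6, 328.9, 93.9]
tool_rot: [0.033, 0.999, -0.0, -0.001]
contact_force: [0.1, 0.4, 0.4]
opening: 0.814
grip_force: 0.0
```

apply_moves --moves '[[[0,0,0],0,0.3],[[0,0,0],0,0],[[0,0,0],0,0],[[0,0,0],0,0],[[0,0,0],0,0]]'

```text
time_s: 12.55
position: [469.2, 330.1, 95.2]
tool_rot: [0.032, 0.999, 0.0, 0.001]
contact_force: [-0.1, -2.6, 5.3]
opening: 0.126
grip_force: 59.5
```

Run:
```python
from h import *
go([466.5,328.3,90],-.065)
a=get_image("top")[:,:,::-1];b=get_image("scene")[:,:,::-1]
f=lambda i:cv2.resize(i,(400,400),interpolation=cv2.INTER_CUBIC)
cv2.imwrite("pics/c6.png",np.hstack([f(a[150:230,175:255]),f(b[130:200,370:440])]))
```

```text
t 12.55 pos [469.2 330.1  95.2] F [-0.1 -2.6  5.3] op 0.13 grip 59.5
shift [ 2.5 -2.   5.2] turn 0.01
```

View pics/c6.png

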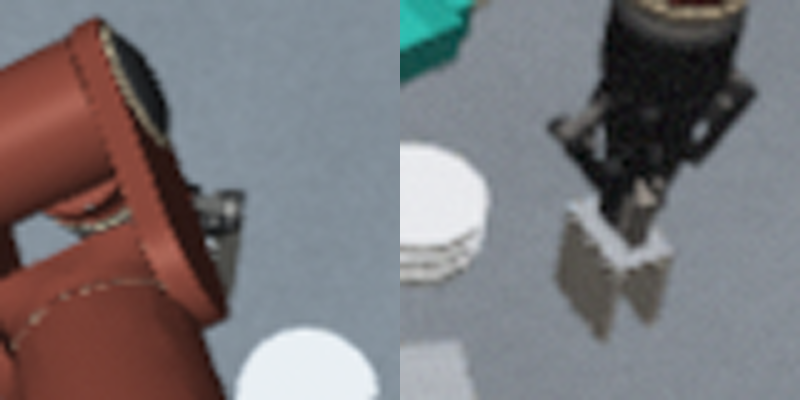

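Gripped: the fin is between the pads (right crop, about (640,215)) with 59 N. I'll lift.

apply_moves --moves '[[[0,0,-15],0,0],[[0,0,-55],0,0],[[0,0,-105],0,0],[[0,0,-160],0,0],[[0,0,-205],0,0]]'

```text
time_s: 13.28
position: [468.0, 329.9, 300.5]
tool_rot: [0.032, 0.999, 0.0, -0.0]
contact_force: [0.3, -0.2, -5.6]
opening: 0.131
grip_force: 59.1
```

apply_moves --moves '[[[0,0,0],0.6,0],[[0,0,0],1.2,0],[[0,0,0],1.75,0],[[0,0,0],1.75,0]]'

```text
time_s: 13.78
position: [467.8, 329.8, 297.8]
tool_rot: [0.183, 0.983, -0.001, -0.001]
contact_force: [0.3, 0.4, -5.9]
opening: 0.131
grip_force: 59.0
```

Run:
```python
from h import *
go(cr(-150,290,2.7))
```

```text
t 13.78 pos [467.8 329.8 297.8] F [ 0.3  0.4 -5.9] op 0.13 grip 59.0
shift [-156.5 -423.1    8.3] turn 0.01
```

apply_moves --moves '[[[-15,-45,0],0,0],[[-33,-90,0],0,0],[[-52,-140,0],0,0],[[-70,-190,0],0,0],[[-88,-240,0],0,0]]'

```text
time_s: 14.4
position: [463.3, 72.9, 298.7]
tool_rot: [0.183, 0.983, 0.0, -0.0]
contact_force: [0.5, 0.0, -5.7]
opening: 0.129
grip_force: 60.3
```

apply_moves --moves '[[[-18,-50,0],0,0],[[-37,-100,0],0,0],[[-55,-150,0],0,0],[[-68,-180,0],0,0],[[-68,-183,0],0,0]]'

```text
time_s: 15.02
position: [460.7, -122.5, 298.6]
tool_rot: [0.185, 0.983, 0.0, -0.001]
contact_force: [-0.1, -0.4, -5.7]
opening: 0.13
grip_force: 60.6
```

apply_moves --moves '[[[0,0,20],0,0],[[0,0,40],0,0],[[0,0,50],0,0],[[0,0,50],0,0]]'

```text
time_s: 15.52
position: [460.5, -119.9, 247.3]
tool_rot: [0.183, 0.983, 0.0, -0.002]
contact_force: [0.4, 0.8, -5.0]
opening: 0.131
grip_force: 60.5
```

Run:
```python
from h import *
go(cr(-150,159,2.7))
a=get_image("top")[:,:,::-1];b=get_image("scene")[:,:,::-1]
f=lambda i:cv2.resize(i,(400,400),interpolation=cv2.INTER_CUBIC)
cv2.imwrite("pics/c7.png",np.hstack([f(a[150:240,290:380]),f(b[130:230,250:350])]))
```

```text
t 15.53 pos [ 460.5 -119.9  247.3] F [ 0.4  0.8 -5. ] op 0.13 grip 60.5
shift [-1.7 -1.  88.3] turn 0.01
```

View pics/c7.png

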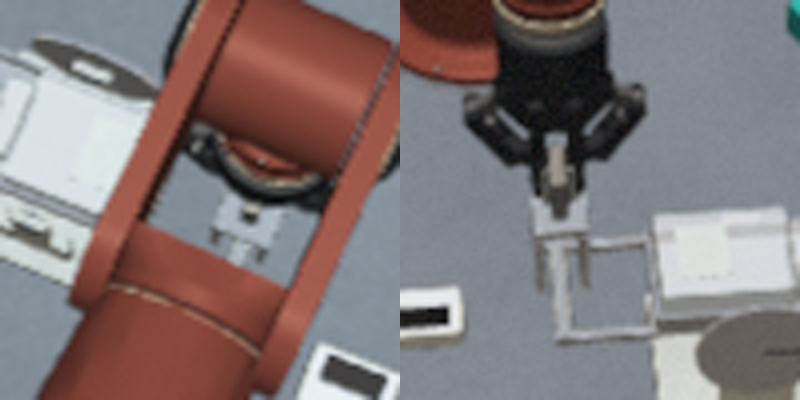

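The saddle hangs upright over the bar with its legs either side of it (right crop: legs at about (540,265) and (588,265), bar between them at about (560,285)). I'll lower it.

apply_moves --moves '[[[-1.5,-1,20],0,0],[[-1.5,-1,40],0,0],[[-1.5,-1,58],0,0],[[-1.5,-1,72],0,0],[[-1.5,-1,80],0,0]]'

```text
time_s: 16.25
position: [461.8, -122.1, 167.7]
tool_rot: [0.184, 0.983, 0.0, -0.001]
contact_force: [-0.4, 0.7, -5.4]
opening: 0.132
grip_force: 60.6
```

apply_moves --moves '[[[0,0,2],0,0],[[0,0,4],0,0],[[0,0,5],0,0],[[0,0,5],0,0]]'

```text
time_s: 16.75
position: [462.5, -122.4, 164.7]
tool_rot: [0.184, 0.983, -0.0, 0.0]
contact_force: [-1.1, 0.8, -5.0]
opening: 0.13
grip_force: 60.6
```

apply_moves --moves '[[[0,0,2],0,0],[[0,0,4],0,0],[[0,0,6],0,0],[[0,0,6],0,0]]'

```text
time_s: 17.25
position: [462.4, -122.3, 159.1]
tool_rot: [0.184, 0.983, -0.0, -0.0]
contact_force: [-2.8, 0.9, 2.0]
opening: 0.129
grip_force: 61.6
```

apply_moves --moves '[[[0,0,0],0,0.25],[[0,0,0],0,0.5],[[0,0,0],0,0.5],[[0,0,0],0,0.5]]'

```text
time_s: 17.75
position: [462.5, -122.4, 158.4]
tool_rot: [0.184, 0.983, -0.0, 0.0]
contact_force: [-0.4, 0.2, -0.7]
opening: 0.497
grip_force: 0.0
```

apply_moves --moves '[[[0,0,-15],0,0.5],[[0,0,-45],0,0.5],[[0,0,-80],0,0.5],[[0,0,-130],0,0.5],[[0,0,-150],0,0.5]]'

```text
time_s: 18.38
position: [463.4, -122.8, 313.1]
tool_rot: [0.184, 0.983, -0.001, 0.003]
contact_force: [0.5, 0.1, 0.3]
opening: 0.498
grip_force: 0.0
```

apply_moves --moves '[[[50,0,0],0,0.5],[[70,0,0],0,0.5],[[70,0,0],0,0.5]]'

```text
time_s: 18.75
position: [396.5, -96.7, 308.2]
tool_rot: [0.184, 0.983, -0.0, 0.0]
contact_force: [0.4, 0.2, 0.0]
opening: 0.502
grip_force: 0.0
```

Run:
```python
from h import *
go(cr(-150,159,2.7))
a=get_image("top")[:,:,::-1];b=get_image("scene")[:,:,::-1]
f=lambda i:cv2.resize(i,(400,400),interpolation=cv2.INTER_CUBIC)
cv2.imwrite("pics/c8.png",np.hstack([f(a[150:240,290:380]),f(b[150:250,280:380])]))
```

```text
t 18.75 pos [396.5 -96.7 308.2] F [0.4 0.2 0. ] op 0.5 grip 0.0
shift [-69.4   0.5 149.3] turn 0.0
```

View pics/c8.png

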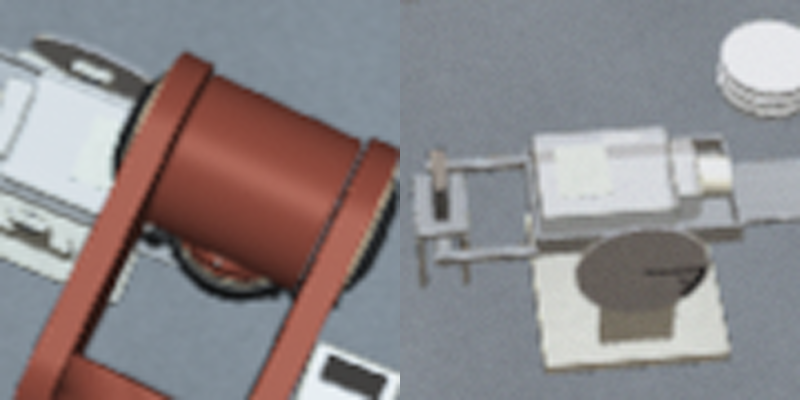

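The saddle hangs astride the bar at about (440,205), the cradle is level and the flask is in place.

```bash
python3 -c "
from station import *;print(hand_in())"
```

```text
the job is handed in; nothing more can be done
None
```

I tipped the flask to about 25°, held it there for just over two seconds, pressed the cradle back level against its stop, hung the saddle astride the bar with the cradle still level, and handed the job in at about 19 s.

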